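# Load a sample carrier into the inspection microscope

## Robot

A 7-joint arm with a two-finger parallel gripper is mounted at the origin on the work surface. World frame = base frame: x ahead of the robot, y to its left, z up, the work surface at z = 0. Lengths are in m, angles in rad, forces in N, time in s.
With the tool pointing down it reaches from about 0.35 to 0.9 m from the base axis. Payload 8.1 kg.
Tool frame: the origin (TCP) lies on the centre line of the jaws, within the pads' length; the fingertips stand arm.tips_ahead ahead of it and the grasp point (between the pads) lies 8 mm behind it (arm.tips_ahead is the distance from the TCP to the fingertips, in m); z points along the fingers, y is the direction in which the jaws open and shut (so a half turn about z gives the same grasp; the last joint's range is limited). The gripper opens to 92 mm and grips with 3 to 60 N. Pads are 19 mm wide; open, the fingers measure 130 mm over their backs; the gripper's body (75 mm by 190 mm) begins 47 mm behind the grasp point.
Start: joints at [-1.348, 0.434, 0.025, 1.573, -0.012, 1.134, -0.075], TCP at [0.2, 0.592, 0.212] pointing down, gripper open.
Joint ranges: [-2.62, 2.62], [-0.44, 2.09], [-1.27, 1.32], [0.08, 2.57], [-1.32, 4.46], [0.12, 2], [-2.74, 2.74]. Speed limits (rad/s): [2.22, 2.22, 3.01, 3.01, 3.14, 3.14, 3.14].

## Interface

Orientations are given as a rotation vector (axis times angle).
In Python, from cell import arm gives the robot as it stands. The module is installed in compiled form; this text tells all that it offers.
- The arm moves only by the tool jog_arm, never from a script. Its argument "moves" is a list of rows, each an object with "twist": the turn, a rotation vector about the tool's x, y, z in units of 10 degrees (1.0 is 10 degrees), a list of three; "xyz": the shift along the tool's x, y, z in units of 60 mm (1.0 is 60 mm), a list of three; "grip": the closure, from -1 (fully open) to 1 (shut). A call has 1 to 5 rows; each row is the pose to reach, as a shift and turn from the pose commanded when the call began, along the tool's axes at that moment; what a row does not reach only later rows make up. A row lasts 1/8 s, in which the tool goes at most 62.5 mm and 10.7 degrees, less where a joint would pass 70% of its speed; a pose out of reach is approached as far as the arm can. A call with a gripper value outside its range is refused whole. The fingers move at their own pace and stop on an object; "force" is the grip in N (left out, the last holds). Time passes only in rows, so rows that repeat a pose let the fingers close. It gives the time, the measured TCP pose, the force and the opening at its end, in the units of the state.
- arm.observe(): the state, without advancing time (a new reading comes with each control period).
- arm.get_image(name): name is "scene" or "top"; returns the picture (480x640x3 uint8, blue, green, red); there is no depth.
- arm.camera_params(name): a dict with "mtx" (3x3 intrinsics, pixels), "T" (4x4, takes a point from camera to world coordinates). Camera axes: x right, y down, z forward; pixel columns grow to the right and rows downward; lengths in m; the calibration is good to about 2 mm. A picture is of the moment at which its call begins. camera_params takes no time and is no camera call.
- arm.sign_off(): hands the job in, once; it reports no verdict.
The state is a dict: "clock": time; "joints": joint angles; "dq": joint speeds; "joint_efforts": joint torques, N m; "position": TCP position; "ee_rot": TCP orientation; "force": force on the tool from outside, world axes, zero at the start; "ft_torque": the same for the moment, N m; "width": opening from 0.0 (shut) to 1.0 (fully open).
Only numpy, scipy, OpenCV 4.12 (cv2) and the standard library are available. Lean on these libraries where they do the work, as an engineer would, in place of code of your own. Each camera call takes 0.05 s, during which the arm holds its last target. There are 200 camera calls.

## Task

Load the sample carrier into the inspection microscope: lift it out of its case by the arch handle, stand it on the bench and let go, then take it by the long tail handle and carry it in under the lens. Lay it flat on the stage between the side fence and the open jaw, up to the back stop so that the sample disc is under the lens, and let go. Last, slide the jaw firmly shut so that the plate is clamped square against the fence; do not bump the microscope head or disturb the jar, dish and screwdriver.

Things in the scene. Friction and masses are not known exactly. Their poses are not given: they have to be found in the camera images.
- carrier: Loose bare-aluminium sample carrier, about 0.22 kg. Plate 100 (x) x 60 (y) x 20 (z) mm; origin at the centre of the plate's underside, z up. An arch handle stands across the plate, a straight tail handle sticks out 100 mm from its -x end, a dark sample disc is let into its top near the +x end. It starts upright in the case, x axis along the case's x.
- arch (a point): Middle of the arch handle's crossbar: round steel bar 10 mm thick, 44 mm long between legs, running along the carrier's y, its centre line 62 mm above the underside, at x = -18 mm in the carrier's frame (about its centre of mass). Axes as the carrier's.
- tail (a point): Grip point on the tail handle, 130 mm behind the plate's centre (-x), 21 mm above the underside. The tail is a square bar 14 x 14 mm along x, from x = -50 to -150 mm, its lower side 14 mm above the underside.
- sample (a point): Centre of the sample disc (42 mm across) on the plate's top, 25 mm from the plate's centre towards +x, 21.5 mm above the underside.
- case: Fixed grey case, open on top, 222 (x) x 82 (y) x 45 mm high; origin at the centre of its underside. Inside, floor 8 mm up, a pocket for the plate (half towards +x) and a narrow channel for the tail (-x); plate and tail lie below the rim with 2 to 4 mm play, only the arch stands out (bar centre 25 mm above the rim).
- scope: Fixed stand of the microscope; origin on the bench right under the lens, z up, front to -x. Dark stage plate, top 40 mm above the bench, x -85 to +40, y -50 to +190 mm; column (r 16, 300 mm high) at y = -140 mm. A loaded carrier has its axes along these axes and its origin at x = -25, y = 0, z = +40 mm, its tail sticking out in front of the stage over the bench.
- fence (a point): Low steel side fence, 12 mm high, on the stage along the stand's x axis: this point is the middle of its face (looking to +y) at stage height, at x = -30, y = -30 mm from the stand's origin. The face is 90 mm long.
- back_stop (a point): Low steel back stop, 12 mm high, across the stage behind the lens: this point is the middle of its face (looking to -x) at stage height, at x = +25, y = -5 mm from the stand's origin. The face is 50 mm wide.
- head: Fixed microscope head carried from the column, not to be bumped; origin and axes as the stand's. Lens (radius 14 mm) from 85 mm above the bench up; above 132 mm a disc of radius 30 mm; from 147 to 233 mm a white housing x -61 to +45, y -40 to +40 mm; two eyepieces lean forward from its top to x = -75 mm, 210 to 290 mm up.
- lens (a point): Centre of the lens's lower end, 85 mm above the bench.
- jaw: Aluminium jaw sliding along the stage's y. Origin on the stage surface at the middle of its clamping face, which looks to -y (to the fence), 70 mm long, 15 mm high, at x = -35 in the stand's frame. Starts open, face at y = +80 to +62; pushed to -y it meets a plate lying against the fence at y = +30 (travel ends 6 mm farther). About 2 N friction; stays where left.
- jaw_knob (a point): Upright round post on the jaw to move it by, 14 mm diameter, 95 mm behind the jaw's face (+y). This point is on its axis 45 mm above the stage surface (85 mm above the bench); its top is 10 mm higher and it is clear down to 14 mm above the stage.
- jar: Bystander: small clear jar with white lid, 48 mm across, 60 mm high; origin at the centre of its underside.
- dish: Bystander: flat white lidded dish, 84 mm across, 18 mm high; origin at the centre of its underside.
- driver: Bystander: small black-handled screwdriver 150 mm long lying on the bench; origin under its middle, handle to its -x.
Not all that is in view belongs to the job. What is shaped like the carrier but orange or yellow is not meant.

How it is judged:
By the outcome, as a careful person would: the job done as asked, in the order asked, and still so for the second after the job is handed in, with the robot touching nothing.
It also fails if it takes over 64 s, if anything falls off the work surface, if the arm or the gripper's body presses on something with over 40 N, if the wrist force passes 120 N, or if a joint passes its speed limit or range.

## Working session

There is one attempt and no reset: what is moved stays moved. The work goes in short steps, Python scripts to look and compute and a tool call to move; the robot and the scene stay as the last step left them, time stands still between calls to the robot, and variables do not carry over. Pictures are saved under pics/ and viewed, about 8 in all and at most 12, crops included, and the job is handed in when it is done.

Besides the shell and the picture viewer there is one more tool, called after "Emit:" in YAML: its name, and indented under it one key for each argument. jog_arm: Moves the arm, as the interface text tells. Its arguments: {"type":"object","properties":{"moves":{"type":"array","items":{"type":"object","properties":{"twist":{"type":"array","items":{"type":"number"}},"xyz":{"type":"array","items":{"type":"number"}},"grip":{"type":"number"}}}},"force":{"type":"number"}},"required":["moves"]}

```bash
mkdir -p pics
python3 - <<'E'
from cell import arm
import cv2,numpy as np
np.set_printoptions(precision=4,suppress=True)
s=arm.observe();print(s['clock'],s['position'],s['ee_rot'],s['width'],arm.tips_ahead)
for n in('scene','top'):
    im=arm.get_image(n);cv2.imwrite(f'pics/{n}0.png',im)
    p=arm.camera_params(n);print(n,p['mtx'],p['T'])
E
```

```text
0.0 [0.1999 0.5916 0.2108] [-0.5096 -3.0999  0.0025] 1.0008363716640956 0.011
scene [[439.1302   0.     323.328 ]
 [  0.     439.1302 236.5143]
 [  0.       0.       1.    ]] [[-0.8562  0.4033 -0.323   0.8564]
 [ 0.5164  0.6866 -0.5118  0.6562]
 [ 0.0154 -0.605  -0.7961  0.9287]
 [ 0.      0.      0.      1.    ]]
top [[464.1201   0.     319.4592]
 [  0.     464.1201 230.9473]
 [  0.       0.       1.    ]] [[-0.0042 -0.9882  0.153   0.3582]
 [-1.      0.0045  0.0014  0.1162]
 [-0.0021 -0.153  -0.9882  1.0389]
 [ 0.      0.      0.      1.    ]]
```

View pics/top0.png

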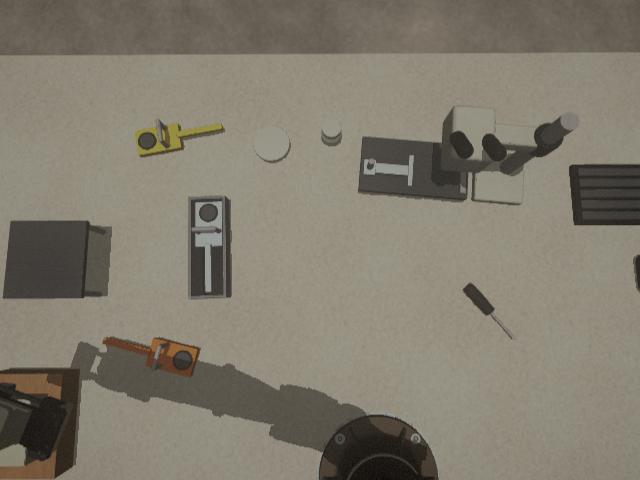

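View pics/scene0.png

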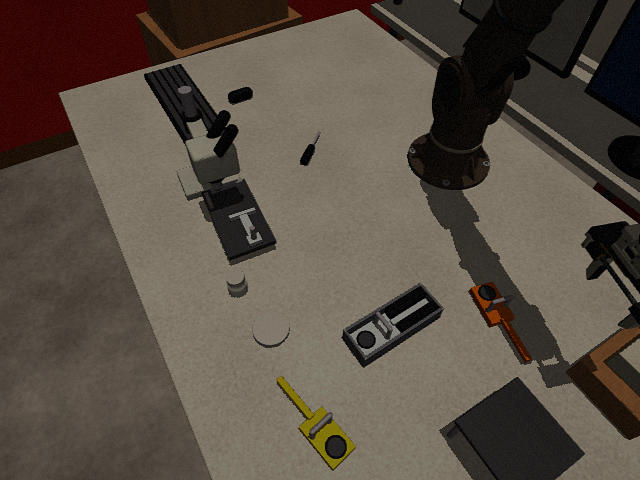

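Candidates for the carrier are the grey one in the case at top (209,240), the orange one at (175,355) and the yellow one at (160,138). The bare-aluminium one in the case fits the description. The scope's stage is at top (415,168). I'll check the choice in a close crop.

Run:
```python
import cv2,numpy as np
t=cv2.imread('pics/top0.png');s=cv2.imread('pics/scene0.png')
def crop(im,x,y,w,h,k):
    c=cv2.resize(im[y:y+h,x:x+w],None,fx=k,fy=k,interpolation=cv2.INTER_CUBIC)
    c=cv2.convertScaleAbs(c,alpha=1.4)
    for i in range((-x)%10,w,10):cv2.putText(c,str(x+i),(int(i*k),8),0,.28,(0,255,255));cv2.line(c,(int(i*k),8),(int(i*k),14),(0,255,255))
    for j in range((-y)%10,h,10):cv2.putText(c,str(y+j),(0,int(j*k)+3),0,.28,(0,255,0));cv2.line(c,(18,int(j*k)),(24,int(j*k)),(0,255,0))
    return c
o=np.zeros((600,800,3),np.uint8)
for c,(x,y) in((crop(t,180,188,60,119,5),(0,0)),(crop(t,352,125,122,85,4),(305,0)),(crop(s,195,165,90,98,2.6),(305,345)),(crop(s,340,280,105,90,2.4),(545,345))):
    h,w=c.shape[:2];h=min(h,600-y);w=min(w,800-x);o[y:y+h,x:x+w]=c[:h,:w]
cv2.imwrite('pics/crop1.png',o)
```

```text
(no output)
```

View pics/crop1.png

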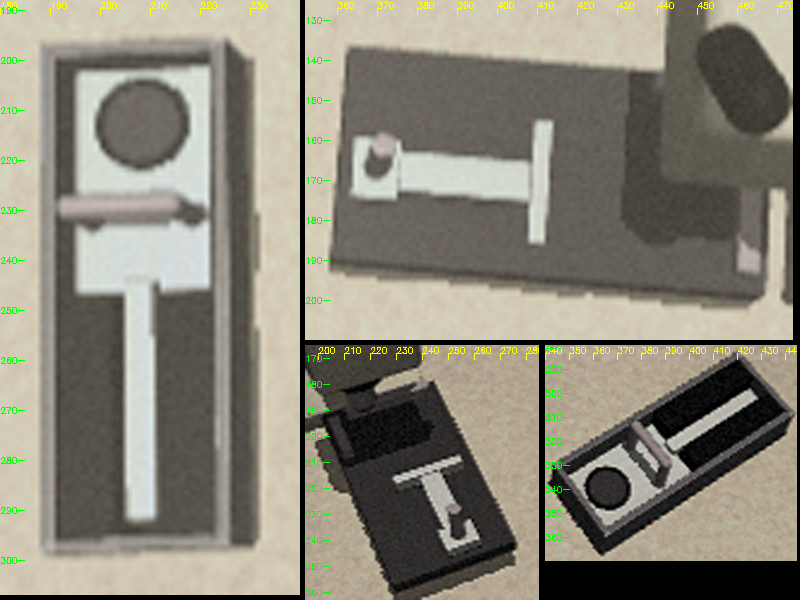

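The crop shows the bare-aluminium carrier in the case: disc at (208,213), arch bar from (192,229.6) to (216,229), tail end at (208,292). It also shows the stage corners at (363,136), (358,191) and (465,199.5), the jaw face at x≈413 and the knob top at (371.5,161). Next I turn these into positions.

```bash
cat > h.py <<'E'
import numpy as np,cv2
from cell import arm
from scipy.spatial.transform import Rotation as R
np.set_printoptions(precision=4,suppress=True)
def pt(n,u,v,z):
    p=arm.camera_params(n);T=p['T'];d=T[:3,:3]@np.linalg.solve(p['mtx'],[u,v,1]);return T[:3,3]+d*(z-T[2,3])/d[2]
def px(n,P):
    p=arm.camera_params(n);T=p['T'];c=p['mtx']@(T[:3,:3].T@(np.asarray(P)-T[:3,3]));return c[:2]/c[2]
def st():
    s=arm.observe();r=R.from_rotvec(s['ee_rot']).as_matrix()
    print('t',s['clock'],'pos',np.array(s['position']),'w',s['width'],'F',np.array(s['force']),'\nR',r.round(4).tolist(),'q',np.array(s['joints']));return s,r
def delta(P,Rt=None):
    """move in jog units from the present pose to TCP position P (rotation Rt)"""
    s,r=st();print('xyz',r.T@(np.array(P)-s['position'])/.06)
    if Rt is not None:print('twist',np.degrees(R.from_matrix(r.T@Rt).as_rotvec())/10)
def down(yaw):
    """tool z down, tool y at angle yaw in the world"""
    y=np.array([np.cos(yaw),np.sin(yaw),0]);z=np.array([0,0,-1.]);return np.c_[np.cross(y,z),y,z]
E
python3 - <<'E'
from h import *
f=lambda *a:pt('top',*a)[:2]
c=[f(188,195.6,.045),f(224.4,196,.045),f(225.5,297,.045),f(188.4,298.6,.045)]
print('case',c,'centre',np.mean(c,0),[np.linalg.norm(c[i]-c[i-1]) for i in range(4)])
print('yaw sides',[np.degrees(np.arctan2(*(c[a]-c[b])[::-1])) for a,b in((0,3),(1,2))])
print('bar',f(192,229.6,.07),f(216,229,.07),'scene mid?',)
print('disc',f(208.4,212.8,.0295),'tailend',f(208.2,292.2,.036),'tail0',f(208,244.6,.036))
a,b,d=f(362.75,136.25,.04),f(358.25,190.75,.04),f(465,199.5,.04)
print('stage',a,b,d,np.linalg.norm(a-b),np.linalg.norm(d-b))
ey=(b-d)/np.linalg.norm(b-d);ex=(a-b)/np.linalg.norm(a-b);print('yaw y',np.degrees(np.arctan2(-ey[0],ey[1])),'x',np.degrees(np.arctan2(ex[1],ex[0])))
yaw=np.arctan2(-ey[0],ey[1]);Rz=np.array([[np.cos(yaw),-np.sin(yaw)],[np.sin(yaw),np.cos(yaw)]])
for p,l in((a,(.04,.19)),(b,(-.085,.19)),(d,(-.085,-.05))):print('scope o',p-Rz@l)
o=np.mean([p-Rz@l for p,l in((a,(.04,.19)),(b,(-.085,.19)),(d,(-.085,-.05)))],0)
loc=lambda *q:Rz.T@(f(*q)-o)
print('jaw',loc(413.75,155.25,.055),loc(412,185.75,.055),'knob',loc(371.5,161.25,.095),f(371.5,161.25,.095),'fence',loc(460.25,192.5,.052))
E
```

```text
case [array([0.5919, 0.4057]), array([0.5906, 0.3258]), array([0.3712, 0.3175]), array([0.3682, 0.3961])] centre [0.4805 0.3613] [np.float64(0.223893892205263), np.float64(0.07993702136286558), np.float64(0.21954384668653493), np.float64(0.07866772424228813)]
yaw sides [np.float64(2.4578416362645754), np.float64(2.162502306308453)]
bar [0.5124 0.3871] [0.5134 0.3364] scene mid?
disc [0.5563 0.3635] tailend [0.3817 0.3567] tail0 [0.4845 0.3605]
stage [0.7279 0.0194] [0.6023 0.0316] [ 0.5814 -0.2028] 0.12622592619497056 0.2353397364868598
yaw y -5.083035308220124 x -5.571110554006279
scope o [ 0.6712 -0.1663]
scope o [ 0.6701 -0.1652]
scope o [ 0.6705 -0.1605]
jaw [0.001  0.0738] [-0.0682  0.074 ] knob [-0.0333  0.169 ] [0.6524 0.0073] fence [-0.0737 -0.0321]
```

Run:
```python
from h import *
y=np.radians(2.3)
for a in (y,y+np.pi):delta([.513,.3615,.18],down(a))
```

```text
t 0.1 pos [0.2    0.5916 0.2109] w 1.000922242641009 F [-1.1417 -0.5979  0.3875] 
R [[-0.9474, 0.3202, -0.0003], [0.3202, 0.9474, -0.0014], [-0.0001, -0.0014, -1.0]] q [-1.3476  0.4352  0.025   1.574  -0.0116  1.134  -0.0751]
xyz [-6.1708 -1.9625  0.519 ]
twist [-0.0067  0.0057  6.9028]
t 0.1 pos [0.2    0.5916 0.2109] w 1.000922242641009 F [-1.1417 -0.5979  0.3875] 
R [[-0.9474, 0.3202, -0.0003], [0.3202, 0.9474, -0.0014], [-0.0001, -0.0014, -1.0]] q [-1.3476  0.4352  0.025   1.574  -0.0116  1.134  -0.0751]
xyz [-6.1708 -1.9625  0.519 ]
twist [ -0.0063  -0.0074 -11.0972]
```

Emit:
jog_arm:
  moves:
    - {"twist": [0, 0, 1], "xyz": [-1, -0.3, 0], "grip": -1}
    - {"twist": [0, 0, 2], "xyz": [-2, -0.6, 0], "grip": -1}
    - {"twist": [0, 0, 3], "xyz": [-3, -0.9, 0], "grip": -1}
    - {"twist": [0, 0, 4], "xyz": [-4, -1.2, 0], "grip": -1}
    - {"twist": [0, 0, 5], "xyz": [-5, -1.6, 0.2], "grip": -1}

```text
clock: 0.72
position: [0.4526, 0.4066, 0.2007]
ee_rot: [1.779, 2.589, 0.003]
force: [0.6, 0.9, -0.5]
width: 0.997
```

Run:
```python
from h import *
delta([.513,.3615,.15],down(np.radians(2.3)))
```

```text
t 0.725 pos [0.4526 0.4066 0.2007] w 0.997175913951237 F [ 0.6381  0.9263 -0.4878] 
R [[-0.3585, 0.9335, 0.0011], [0.9335, 0.3585, 0.0012], [0.0007, 0.0014, -1.0]] q [-1.0259  0.4198  0.294   1.6494 -0.1337  1.0905 -0.3276]
xyz [-1.0633  0.6694  0.8458]
twist [ 0.0076 -0.0055  1.8707]
```

Emit:
jog_arm:
  moves:
    - {"twist": [0, 0, 1], "xyz": [-0.6, 0.3, 0.4], "grip": -1}
    - {"twist": [0, 0, 1.9], "xyz": [-1.06, 0.67, 0.8], "grip": -1}
    - {"twist": [0, 0, 1.9], "xyz": [-1.06, 0.67, 0.85], "grip": -1}
    - {"twist": [0, 0, 1.9], "xyz": [-1.06, 0.67, 0.85], "grip": -1}

```text
clock: 1.23
position: [0.5105, 0.3633, 0.1489]
ee_rot: [-2.173, -2.268, 0.002]
force: [0.4, 0.5, 0.2]
width: 1.0
```

Run:
```python
from h import *
delta([.513,.3615,.064],down(np.radians(2.3)))
a=arm.get_image('scene');b=arm.get_image('top')
c=lambda i,x,y,w,h,k:cv2.convertScaleAbs(cv2.resize(i[y:y+h,x:x+w],None,fx=k,fy=k,interpolation=2),alpha=1.4)
o=np.hstack([c(a,320,250,130,130,3),c(b,150,180,130,130,3)])
cv2.imwrite('pics/crop2.png',o)
P=[.513,.3615,.07]
print(px('scene',P),px('top',P))
```

```text
t 1.225 pos [0.5105 0.3633 0.1489] w 0.9996633078560078 F [0.4314 0.5117 0.1512] 
R [[-0.0424, 0.9991, -0.0012], [0.9991, 0.0424, -0.0003], [-0.0003, -0.0012, -1.0]] q [-0.9521  0.5061  0.3682  1.6667 -0.2082  1.0088 -0.4719]
xyz [-0.0318  0.042   1.4142]
twist [-0.0071  0.0017  0.0132]
[383.0921 319.5068] [204.1061 229.2426]
```

View pics/crop2.png

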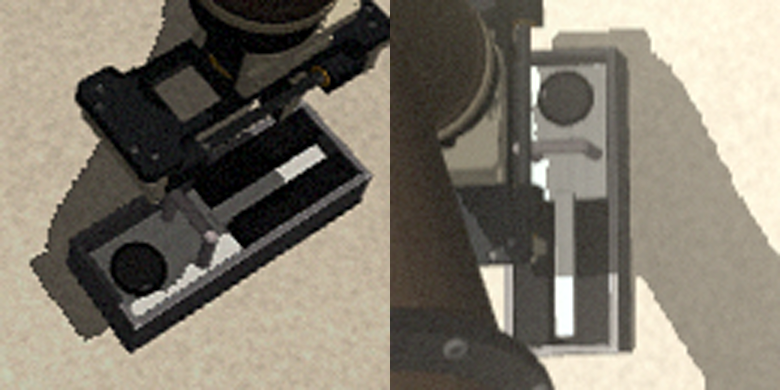

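The crop shows the open gripper above the arch. The bar is at scene (384,322) in full-image pixels and the prediction was (383,319.5), so they agree. Going down.

Emit:
jog_arm:
  moves:
    - {"xyz": [-0.02, 0.03, 0.7], "grip": -1}
    - {"xyz": [-0.03, 0.04, 1.2], "grip": -1}
    - {"xyz": [-0.03, 0.04, 1.4], "grip": -1}
    - {"xyz": [-0.03, 0.04, 1.4], "grip": -1}

```text
invalid input at $.moves[0]: expected keys twist, xyz, grip
```

Emit:
jog_arm:
  force: 40
  moves:
    - {"grip": 1}
    - {"grip": 1}
    - {"grip": 1}
    - {"grip": 1}
    - {"grip": 1}

```text
invalid input at $.moves[0]: expected keys twist, xyz, grip
```

Run:
```python
from h import *
st()
```

```text
t 1.325 pos [0.5104 0.3643 0.1497] w 0.9999356476014545 F [ 0.3179 -0.2614 -0.5178] 
R [[-0.0435, 0.9991, -0.0002], [0.9991, 0.0435, 0.001], [0.001, -0.0001, -1.0]] q [-0.9529  0.5049  0.3679  1.666  -0.2082  1.0088 -0.4721]
```

Emit:
jog_arm:
  moves:
    - {"twist": [0, 0, 0], "xyz": [-0.02, 0.03, 0.7], "grip": -1}
    - {"twist": [0, 0, 0], "xyz": [-0.04, 0.04, 1.2], "grip": -1}
    - {"twist": [0, 0, 0], "xyz": [-0.04, 0.04, 1.42], "grip": -1}
    - {"twist": [0, 0, 0], "xyz": [-0.04, 0.04, 1.42], "grip": -1}

```text
clock: 1.82
position: [0.5133, 0.3612, 0.0642]
ee_rot: [-2.174, -2.267, 0.001]
force: [0.0, 0.2, -0.2]
width: 0.999
```

Emit:
jog_arm:
  force: 40
  moves:
    - {"twist": [0, 0, 0], "xyz": [0, 0, 0], "grip": 1}
    - {"twist": [0, 0, 0], "xyz": [0, 0, 0], "grip": 1}
    - {"twist": [0, 0, 0], "xyz": [0, 0, 0], "grip": 1}
    - {"twist": [0, 0, 0], "xyz": [0, 0, 0], "grip": 1}
    - {"twist": [0, 0, 0], "xyz": [0, 0, 0], "grip": 1}

```text
clock: 2.45
position: [0.5138, 0.3606, 0.0642]
ee_rot: [-2.176, -2.266, -0.0]
force: [0.4, -0.5, -0.8]
width: 0.508
```

Run:
```python
from h import *
st()
```

```text
t 2.45 pos [0.5138 0.3606 0.0642] w 0.5080906568757503 F [ 0.3867 -0.5314 -0.7524] 
R [[-0.0407, 0.9992, 0.0001], [0.9992, 0.0407, 0.0001], [0.0001, 0.0001, -1.0]] q [-0.9205  0.6015  0.3342  1.7414 -0.2517  0.8407 -0.4312]
```

Fingers still closing.

Emit:
jog_arm:
  force: 40
  moves:
    - {"twist": [0, 0, 0], "xyz": [0, 0, 0], "grip": 1}
    - {"twist": [0, 0, 0], "xyz": [0, 0, 0], "grip": 1}
    - {"twist": [0, 0, 0], "xyz": [0, 0, 0], "grip": 1}
    - {"twist": [0, 0, 0], "xyz": [0, 0, 0], "grip": 1}
    - {"twist": [0, 0, 0], "xyz": [0, 0, 0], "grip": 1}

```text
clock: 3.08
position: [0.5138, 0.3606, 0.0641]
ee_rot: [-2.176, -2.266, 0.0]
force: [0.0, -0.1, 0.0]
width: 0.013
```

Emit:
jog_arm:
  moves:
    - {"twist": [0, 0, 0], "xyz": [0, 0, -0.2], "grip": 1}
    - {"twist": [0, 0, 0], "xyz": [0, 0, -0.4], "grip": 1}
    - {"twist": [0, 0, 0], "xyz": [0, 0, -0.7], "grip": 1}
    - {"twist": [0, 0, 0], "xyz": [0, 0, -1.0], "grip": 1}
    - {"twist": [0, 0, 0], "xyz": [0, 0, -1.3], "grip": 1}

```text
clock: 3.7
position: [0.514, 0.3608, 0.1439]
ee_rot: [2.176, 2.266, 0.001]
force: [1.2, -1.0, -0.5]
width: 0.004
```

Run:
```python
from h import *
# target: carrier origin (.54,.13) yaw -5.3
yw=np.radians(-5.3);a=np.array([.54,.13])-.018*np.array([np.cos(yw),np.sin(yw)]);print(a)
delta([*a,.142],down(yw))
```

```text
[0.5221 0.1317]
t 3.7 pos [0.514  0.3608 0.1439] w 0.003956033774641224 F [ 1.1774 -0.9842 -0.5024] 
R [[-0.0406, 0.9992, 0.0007], [0.9992, 0.0406, 0.0006], [0.0006, 0.0007, -1.0]] q [-0.9457  0.5122  0.3688  1.6708 -0.212   0.9973 -0.464 ]
xyz [-3.8208 -0.02    0.0285]
twist [ 0.0036 -0.0037  0.7628]
```

The grip closed on nothing (width 0.004). I'll look.

Run:
```python
from h import *
a=arm.get_image('scene');b=arm.get_image('top')
c=lambda i,x,y,w,h,k:cv2.convertScaleAbs(cv2.resize(i[y:y+h,x:x+w],None,fx=k,fy=k,interpolation=2),alpha=1.4)
o=np.hstack([c(a,320,250,130,130,3),c(b,150,180,130,130,3)])
cv2.imwrite('pics/crop3.png',o)
```

```text
(no output)
```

View pics/crop3.png

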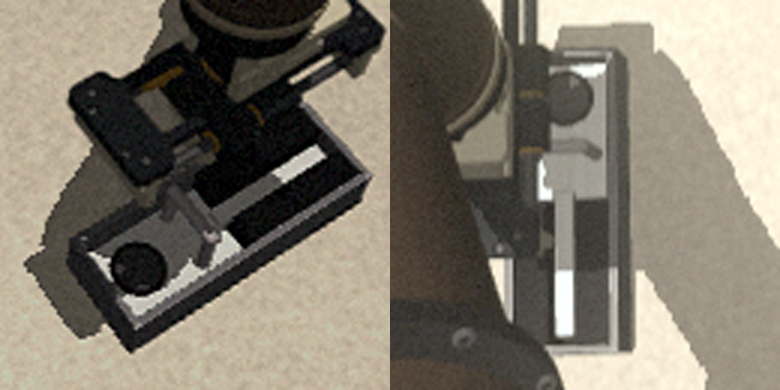

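Run:
```python
from h import *
s,r=st();p=np.array(s['position'])
for q in(p,p+[0,0,-.011],p+[0,0,.03]):print(q,px('scene',q),px('top',q))
for z in(.07,.06,.05):
  print(z,[px(n,[.513,y,z]).round(1) for n in('scene','top') for y in(.3835,.3395)])
```

```text
t 3.8 pos [0.5151 0.3615 0.1449] w 0.005352763388745099 F [-0.029  -0.06   -0.0875] 
R [[-0.0406, 0.9992, 0.0031], [0.9992, 0.0406, 0.0027], [0.0026, 0.0032, -1.0]] q [-0.9456  0.5111  0.369   1.6695 -0.2122  0.9964 -0.4638]
[0.5151 0.3615 0.1449] [386.8487 303.0642] [194.675 222.203]
[0.5151 0.3615 0.1339] [386.1434 305.6815] [196.1633 223.1568]
[0.5151 0.3615 0.1749] [388.8452 295.6555] [190.4287 219.4818]
0.07 [array([389.2, 327.6]), array([377.2, 311.6]), array([193.7, 229.3]), array([214.5, 229.2])]
0.06 [array([388.5, 329.7]), array([376.7, 313.7]), array([195., 230.]), array([215.6, 229.9])]
0.05 [array([387.9, 331.7]), array([376.2, 315.8]), array([196.2, 230.7]), array([216.6, 230.6])]
```

Run:
```python
from h import *
a=arm.get_image('scene');b=cv2.imread('pics/scene0.png');p=np.array(arm.observe()['position'])
def c(i,pts,x=350,y=270,w=66,h=80,k=6):
    o=cv2.convertScaleAbs(cv2.resize(i[y:y+h,x:x+w],None,fx=k,fy=k,interpolation=2),alpha=1.6)
    for P,col in pts:
        u=(px('scene',P)-[x,y]+.5)*k;cv2.circle(o,tuple(int(t) for t in u),3,col,1)
    return o
G,Rd=(0,255,0),(0,0,255)
tip=[(p+[0,0,-.011],G),(p,Rd)]
bar=[([.513,y,z],q) for y in(.3835,.3395) for z,q in((.07,G),(.055,Rd),(.028,(255,255,0)))]
cv2.imwrite('pics/crop4.png',np.hstack([c(a,tip+bar),c(b,bar)]))
```

```text
(no output)
```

View pics/crop4.png

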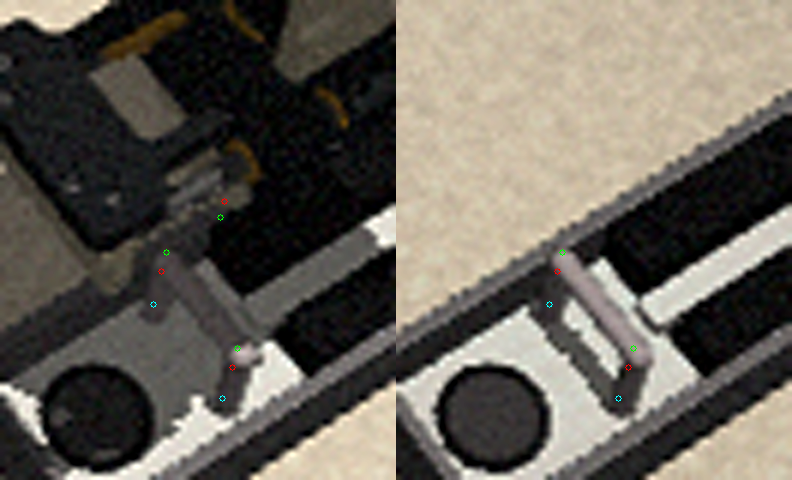

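The picture shows the bar where I measured it: green marks on its ends at crop (560,255) and (635,350). The fingertips at about (235,200) sit roughly 10 mm higher than expected. I'll go lower with the fingers pre-closed to about 30 mm, so they come down over the plate only.

Emit:
jog_arm:
  force: 40
  moves:
    - {"twist": [0, 0, 0], "xyz": [0, -0.03, 0], "grip": 0.34}
    - {"twist": [0, 0, 0], "xyz": [0, -0.03, 0], "grip": 0.34}
    - {"twist": [0, 0, 0], "xyz": [0, -0.03, 0], "grip": 0.34}
    - {"twist": [0, 0, 0], "xyz": [0, -0.03, 0.1], "grip": 0.34}

```text
clock: 4.35
position: [0.5122, 0.3606, 0.136]
ee_rot: [2.176, 2.266, 0.001]
force: [-0.1, -0.1, 0.3]
width: 0.327
```

Emit:
jog_arm:
  moves:
    - {"twist": [0, 0, 0], "xyz": [0, 0, 0.5], "grip": 0.34}
    - {"twist": [0, 0, 0], "xyz": [0, 0, 0.9], "grip": 0.34}
    - {"twist": [0, 0, 0], "xyz": [0, 0, 1.15], "grip": 0.34}
    - {"twist": [0, 0, 0], "xyz": [0, 0, 1.3], "grip": 0.34}

```text
clock: 4.85
position: [0.5119, 0.3604, 0.0573]
ee_rot: [2.176, 2.266, -0.001]
force: [-0.3, 0.0, -0.6]
width: 0.33
```

Emit:
jog_arm:
  moves:
    - {"twist": [0, 0, 0], "xyz": [0, 0, 0.08], "grip": 0.34}
    - {"twist": [0, 0, 0], "xyz": [0, 0, 0.08], "grip": 0.34}

```text
clock: 5.1
position: [0.5122, 0.3607, 0.0535]
ee_rot: [2.176, 2.266, 0.001]
force: [-0.1, 0.5, -0.2]
width: 0.328
```

Emit:
jog_arm:
  force: 40
  moves:
    - {"twist": [0, 0, 0], "xyz": [0, 0, 0], "grip": 1}
    - {"twist": [0, 0, 0], "xyz": [0, 0, 0], "grip": 1}
    - {"twist": [0, 0, 0], "xyz": [0, 0, 0], "grip": 1}
    - {"twist": [0, 0, 0], "xyz": [0, 0, 0], "grip": 1}

```text
clock: 5.6
position: [0.5129, 0.3609, 0.054]
ee_rot: [2.176, 2.265, 0.003]
force: [3.1, 0.7, 3.1]
width: 0.091
```

Width 0.091 is under the bar's 10 mm and there is an upward force, so the pads may only be pinching the top of the bar. I'll reopen, go 9 mm lower and regrip.

Emit:
jog_arm:
  force: 40
  moves:
    - {"twist": [0, 0, 0], "xyz": [0, 0, 0], "grip": 0.34}
    - {"twist": [0, 0, 0], "xyz": [0, 0, 0], "grip": 0.34}
    - {"twist": [0, 0, 0], "xyz": [0, 0, 0], "grip": 0.34}
    - {"twist": [0, 0, 0], "xyz": [0, 0, 0.1], "grip": 0.34}
    - {"twist": [0, 0, 0], "xyz": [0, 0, 0.15], "grip": 0.34}

```text
clock: 6.22
position: [0.5116, 0.3603, 0.0436]
ee_rot: [-2.176, -2.266, 0.001]
force: [-0.3, 0.0, 0.3]
width: 0.327
```

Emit:
jog_arm:
  force: 40
  moves:
    - {"twist": [0, 0, 0], "xyz": [0, 0, 0], "grip": 0.34}
    - {"twist": [0, 0, 0], "xyz": [0, 0, 0], "grip": 1}
    - {"twist": [0, 0, 0], "xyz": [0, 0, 0], "grip": 1}
    - {"twist": [0, 0, 0], "xyz": [0, 0, 0], "grip": 1}
    - {"twist": [0, 0, 0], "xyz": [0, 0, 0], "grip": 1}

```text
clock: 6.85
position: [0.5128, 0.3607, 0.0448]
ee_rot: [2.176, 2.265, 0.002]
force: [2.2, -0.5, 1.8]
width: 0.094
```

Run:
```python
from h import *
st()
```

```text
t 6.85 pos [0.5128 0.3607 0.0448] w 0.09367840549868546 F [ 2.2415 -0.5116  1.771 ] 
R [[-0.0403, 0.9992, 0.0015], [0.9992, 0.0403, 0.0007], [0.0007, 0.0015, -1.0]] q [-0.9158  0.6241  0.3251  1.7583 -0.2627  0.8003 -0.4236]
```

Emit:
jog_arm:
  force: 40
  moves:
    - {"twist": [0, 0, 0], "xyz": [0, 0, -0.1], "grip": 1}
    - {"twist": [0, 0, 0], "xyz": [0, 0, -0.3], "grip": 1}
    - {"twist": [0, 0, 0], "xyz": [0, 0, -0.6], "grip": 1}
    - {"twist": [0, 0, 0], "xyz": [0, 0, -0.9], "grip": 1}
    - {"twist": [0, 0, 0], "xyz": [0, 0, -1.2], "grip": 1}

```text
clock: 7.48
position: [0.5121, 0.3607, 0.1181]
ee_rot: [-2.176, -2.266, -0.001]
force: [-0.4, -0.1, -2.9]
width: 0.095
```

Run:
```python
from h import *
delta([.5221,.1317,.117],down(np.radians(-5.3)))
a=arm.get_image('scene');b=arm.get_image('top')
c=lambda i,x,y,w,h,k:cv2.convertScaleAbs(cv2.resize(i[y:y+h,x:x+w],None,fx=k,fy=k,interpolation=2),alpha=1.4)
cv2.imwrite('pics/crop5.png',np.hstack([c(a,320,230,130,150,3),c(b,150,170,130,150,3)]))
```

```text
t 7.475 pos [0.5121 0.3607 0.1181] w 0.09547329535192903 F [-0.4146 -0.1394 -2.8651] 
R [[-0.0406, 0.9992, 0.0006], [0.9992, 0.0406, 0.0006], [0.0006, 0.0006, -1.0]] q [-0.9413  0.5369  0.3598  1.7007 -0.2245  0.9438 -0.455 ]
xyz [-3.8205  0.0111  0.0158]
twist [ 0.0033 -0.0038  0.7629]
```

View pics/crop5.png

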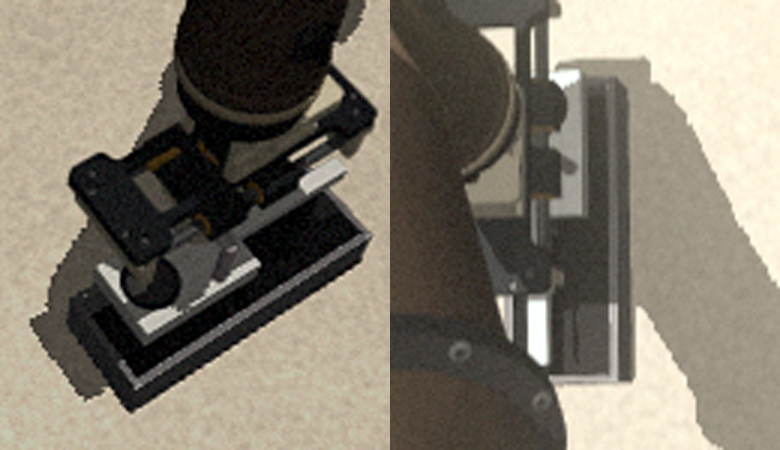

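The carrier is lifted level out of the case: plate at scene crop (180,290), tail at (320,175). Carrying it to the open bench.

Emit:
jog_arm:
  force: 40
  moves:
    - {"twist": [0, 0, 0.1], "xyz": [-0.4, 0, 0], "grip": 1}
    - {"twist": [0, 0, 0.3], "xyz": [-1.2, 0, 0], "grip": 1}
    - {"twist": [0, 0, 0.5], "xyz": [-2, 0, 0], "grip": 1}
    - {"twist": [0, 0, 0.7], "xyz": [-2.8, 0, 0], "grip": 1}
    - {"twist": [0, 0, 0.76], "xyz": [-3.5, 0, 0], "grip": 1}

```text
clock: 8.2
position: [0.5198, 0.1475, 0.1159]
ee_rot: [2.324, 2.114, -0.002]
force: [0.1, -0.1, -2.8]
width: 0.093
```

Emit:
jog_arm:
  moves:
    - {"twist": [0, 0, 0], "xyz": [-0.25, 0, 0.1], "grip": 1}
    - {"twist": [0, 0, 0], "xyz": [-0.35, 0, 0.4], "grip": 1}
    - {"twist": [0, 0, 0], "xyz": [-0.35, 0, 0.8], "grip": 1}
    - {"twist": [0, 0, 0], "xyz": [-0.35, 0, 1.1], "grip": 1}
    - {"twist": [0, 0, 0], "xyz": [-0.35, 0, 1.2], "grip": 1}

```text
clock: 8.82
position: [0.5173, 0.1296, 0.0429]
ee_rot: [-2.32, -2.116, 0.004]
force: [-0.4, 0.1, -2.0]
width: 0.096
```

Run:
```python
from h import *
delta([.5221,.1317,.0368],down(np.radians(-5.3)))
```

```text
t 8.825 pos [0.5173 0.1296 0.0429] w 0.09558474626058655 F [-0.4163  0.1051 -1.9986] 
R [[0.0917, 0.9958, -0.0025], [0.9958, -0.0917, -0.0008], [-0.001, -0.0024, -1.0]] q [-0.6161  0.514   0.3712  1.9962 -0.2861  0.6839 -0.1565]
xyz [0.0424 0.076  0.1017]
twist [-0.0137  0.0059  0.0038]
```

Emit:
jog_arm:
  moves:
    - {"twist": [0, 0, 0], "xyz": [0, 0, 0.05], "grip": 1}
    - {"twist": [0, 0, 0], "xyz": [0, 0, 0.09], "grip": 1}
    - {"twist": [0, 0, 0], "xyz": [0, 0, 0.11], "grip": 1}
    - {"twist": [0, 0, 0], "xyz": [0, 0, 0.11], "grip": 1}

```text
clock: 9.32
position: [0.5187, 0.1299, 0.038]
ee_rot: [2.321, 2.117, 0.001]
force: [-0.0, -0.8, -2.9]
width: 0.092
```

Emit:
jog_arm:
  moves:
    - {"twist": [0, 0, 0], "xyz": [0, 0, 0], "grip": 0.4}
    - {"twist": [0, 0, 0], "xyz": [0, 0, 0], "grip": 0.3}
    - {"twist": [0, 0, 0], "xyz": [0, 0, 0], "grip": 0.3}
    - {"twist": [0, 0, 0], "xyz": [0, 0, 0], "grip": 0.3}

```text
clock: 9.82
position: [0.5187, 0.1299, 0.0378]
ee_rot: [2.321, 2.117, 0.0]
force: [-0.1, -0.1, 0.0]
width: 0.352
```

Run:
```python
from h import *
st()
```

```text
t 9.825 pos [0.5187 0.1299 0.0378] w 0.35247137724707145 F [-0.1178 -0.1249  0.0106] 
R [[0.0919, 0.9958, 0.0002], [0.9958, -0.0919, 0.0001], [0.0001, 0.0002, -1.0]] q [-0.6119  0.5222  0.3665  1.9988 -0.2919  0.6705 -0.1515]
```

Emit:
jog_arm:
  moves:
    - {"twist": [0, 0, 0], "xyz": [0, 0, -0.5], "grip": 0.3}
    - {"twist": [0, 0, 0], "xyz": [0, 0, -1.2], "grip": 0}
    - {"twist": [0, 0, -1], "xyz": [0, -0.4, -1.8], "grip": 0}
    - {"twist": [0, 0, -2], "xyz": [0, -1, -1.8], "grip": 0}
    - {"twist": [0, 0, -3], "xyz": [0, -1.5, -1.8], "grip": 0}

```text
clock: 10.45
position: [0.428, 0.1382, 0.1462]
ee_rot: [1.686, 2.65, 0.002]
force: [0.0, -0.1, -0.0]
width: 0.499
```

Run:
```python
from h import *
delta([.407,.140,.12],down(np.radians(84.7)))
```

```text
t 10.45 pos [0.428  0.1382 0.1462] w 0.49861774024200045 F [ 0.0439 -0.1251 -0.0493] 
R [[-0.4237, 0.9058, 0.0009], [0.9058, 0.4237, 0.0006], [0.0002, 0.001, -1.0]] q [-0.6945  0.2256  0.3149  2.0875 -0.0935  0.8404  0.1128]
xyz [ 0.1746 -0.305   0.4363]
twist [ 0.0061  0.002  -5.9632]
```

Emit:
jog_arm:
  moves:
    - {"twist": [0, 0, -1], "xyz": [0.17, -0.3, 0], "grip": 0}
    - {"twist": [0, 0, -2], "xyz": [0.17, -0.3, 0], "grip": 0}
    - {"twist": [0, 0, -3], "xyz": [0.17, -0.3, 0], "grip": 0}
    - {"twist": [0, 0, -4], "xyz": [0.17, -0.3, 0], "grip": 0}
    - {"twist": [0, 0, -5], "xyz": [0.17, -0.3, 0], "grip": 0}

```text
clock: 11.08
position: [0.4083, 0.1398, 0.1458]
ee_rot: [0.409, 3.115, 0.0]
force: [0.4, -0.7, -0.2]
width: 0.498
```

Emit:
jog_arm:
  moves:
    - {"twist": [0, 0, -1], "xyz": [0, 0, 0], "grip": 0}
    - {"twist": [0, 0, -1], "xyz": [0, 0, 0], "grip": 0}

```text
clock: 11.32
position: [0.4084, 0.1397, 0.1458]
ee_rot: [0.147, 3.138, 0.0]
force: [-0.4, 0.2, -0.1]
width: 0.5
```

Run:
```python
from h import *
delta([.407,.140,.02],down(np.radians(84.7)))
a=arm.get_image('scene');b=arm.get_image('top')
c=lambda i,x,y,w,h,k:cv2.convertScaleAbs(cv2.resize(i[y:y+h,x:x+w],None,fx=k,fy=k,interpolation=2),alpha=1.4)
print(px('scene',[.537,.128,.02]),px('top',[.537,.128,.02]),px('scene',[.407,.14,.028]))
cv2.imwrite('pics/crop6.png',np.hstack([c(a,240,150,130,170,3),c(b,240,180,130,170,3)]))
```

```text
t 11.325 pos [0.4084 0.1397 0.1458] w 0.5000775483601392 F [-0.3952  0.1639 -0.0648] 
R [[-0.9956, 0.0933, 0.0001], [0.0933, 0.9956, 0.0002], [-0.0001, 0.0002, -1.0]] q [-0.5696  0.1971  0.1356  2.1147 -0.036   0.8317  1.065 ]
xyz [0.0238 0.0031 2.0963]
twist [ 0.001   0.0005 -0.0051]
[318.0286 259.8463] [314.7715 221.6483] [364.0231 240.1234]
```

View pics/crop6.png

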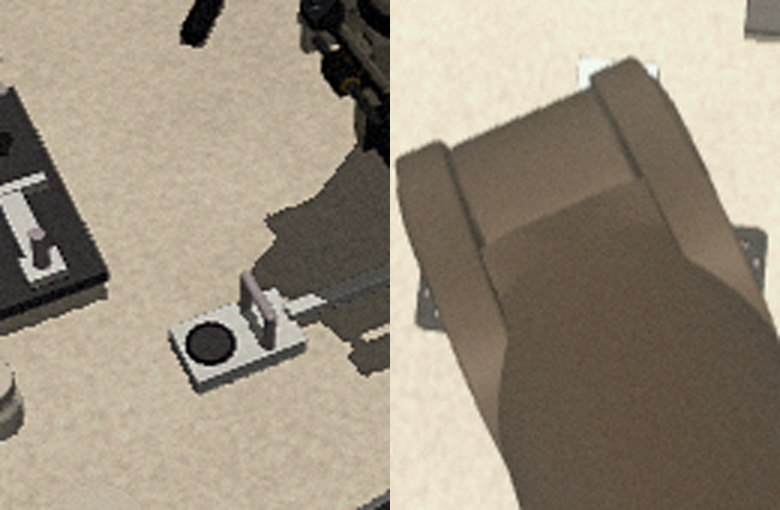

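The carrier stands upright on the bench: disc at scene (310,264), tail running from (335,252) to (370,243). Checking its pose.

Run:
```python
from h import *
b=cv2.imread('pics/crop6.png');a=arm.get_image('scene')
d=pt('scene',310,264.3,.0215);t0=pt('scene',336,252.3,.028);t1=pt('scene',368,243.3,.028)
print(d,t0,t1,'yaw',np.degrees(np.arctan2(*(d-t1)[:2][::-1])))
# disc by dark blob
g=cv2.cvtColor(a,6)[250:280,295:328];m=(g<55).astype(np.uint8);n,l,s,c=cv2.connectedComponentsWithStats(m);i=1+s[1:,4].argmax();print(s[i],c[i]+[295,250],pt('scene',*(c[i]+[295,250]),.0215))
# tail band: bright columns
for u in(338,342,346):
    col=a[238:262,u].mean(1);print(u,col.astype(int))
```

```text
[0.5614 0.1302 0.0215] [0.4893 0.1359 0.028 ] [0.4039 0.1535 0.028 ] yaw -8.41396856920679
[  7   7  17  15 187] [309.6524 264.246 ] [0.5621 0.1297 0.0215]
338 [ 51  48  50  51  56  53  52  50  51  42  45  49 141 140 139 143 117  50
  61 140 131 135 138 139]
342 [ 50  52  50  49  49  47  45  50  44  47 102 139 135 142 139  52  48  48
  53  47  68 131 124 127]
346 [ 51  50  48  51  49  54  53  44  39  56  50 134 146 108  55  46  35  53
  47 128 135 130 125 119]
```

Emit:
jog_arm:
  moves:
    - {"twist": [0, 0, 0], "xyz": [0, 0.02, 0.6], "grip": 0.1}
    - {"twist": [0, 0, 0], "xyz": [0, 0.03, 1.2], "grip": 0.1}
    - {"twist": [0, 0, 0], "xyz": [0, 0.03, 1.7], "grip": 0.1}
    - {"twist": [0, 0, 0], "xyz": [0, 0.03, 2.0], "grip": 0.1}
    - {"twist": [0, 0, 0], "xyz": [0, 0.03, 2.15], "grip": 0.1}

```text
clock: 12.1
position: [0.4081, 0.1414, 0.0159]
ee_rot: [-0.148, -3.137, 0.001]
force: [0.4, -0.2, -0.3]
width: 0.451
```

Emit:
jog_arm:
  moves:
    - {"twist": [0, 0, 0], "xyz": [0, 0, 0.03], "grip": 0.1}
    - {"twist": [0, 0, 0], "xyz": [0, 0, 0.06], "grip": 0.1}

```text
clock: 12.35
position: [0.409, 0.1418, 0.0136]
ee_rot: [0.145, 3.137, 0.001]
force: [-0.4, -0.4, -0.1]
width: 0.449
```

Emit:
jog_arm:
  moves:
    - {"twist": [0, 0, 0], "xyz": [0, 0, 0.03], "grip": 0.1}
    - {"twist": [0, 0, 0], "xyz": [0, 0, 0.06], "grip": 0.1}

```text
clock: 12.6
position: [0.4088, 0.1417, 0.0098]
ee_rot: [0.145, 3.138, 0.001]
force: [-0.2, -0.6, 0.4]
width: 0.454
```

Emit:
jog_arm:
  moves:
    - {"twist": [0, 0, 0], "xyz": [0, 0, 0.03], "grip": 0.1}
    - {"twist": [0, 0, 0], "xyz": [0, 0, 0.05], "grip": 0.1}

```text
clock: 12.85
position: [0.4085, 0.1416, 0.0064]
ee_rot: [0.145, 3.138, 0.0]
force: [-0.1, -0.5, 0.2]
width: 0.449
```

Emit:
jog_arm:
  moves:
    - {"twist": [0, 0, 0], "xyz": [0, 0, 0.02], "grip": 0.1}
    - {"twist": [0, 0, 0], "xyz": [0, 0, 0.04], "grip": 0.1}

```text
clock: 13.1
position: [0.4085, 0.1416, 0.004]
ee_rot: [-0.145, -3.138, -0.0]
force: [-0.2, 0.3, -0.2]
width: 0.45
```

Emit:
jog_arm:
  force: 60
  moves:
    - {"twist": [0, 0, 0], "xyz": [0, 0, 0.02], "grip": 0.1}
    - {"twist": [0, 0, 0], "xyz": [0, 0, 0.04], "grip": 0.1}

```text
clock: 13.35
position: [0.4085, 0.1416, 0.0016]
ee_rot: [0.144, 3.138, 0.0]
force: [-0.0, 0.1, 0.0]
width: 0.449
```

Emit:
jog_arm:
  force: 60
  moves:
    - {"twist": [0, 0, 0], "xyz": [0, 0, 0], "grip": 1}
    - {"twist": [0, 0, 0], "xyz": [0, 0, 0], "grip": 1}
    - {"twist": [0, 0, 0], "xyz": [0, 0, 0], "grip": 1}
    - {"twist": [0, 0, 0], "xyz": [0, 0, 0], "grip": 1}
    - {"twist": [0, 0, 0], "xyz": [0, 0, 0], "grip": 1}

```text
clock: 13.98
position: [0.4086, 0.1418, 0.0018]
ee_rot: [0.144, 3.138, 0.0]
force: [0.4, 0.6, 0.4]
width: 0.146
```

Run:
```python
from h import *
st()
```

```text
t 13.975 pos [0.4086 0.1418 0.0018] w 0.14595322829649457 F [0.3944 0.5583 0.4208] 
R [[-0.9958, 0.0916, 0.0001], [0.0916, 0.9958, 0.0002], [-0.0001, 0.0002, -1.0]] q [-0.5296  0.4548  0.0926  2.2474 -0.0952  0.4426  1.1187]
```

Emit:
jog_arm:
  force: 60
  moves:
    - {"twist": [0, 0, 0], "xyz": [0, 0, -0.1], "grip": 1}
    - {"twist": [0, 0, 0], "xyz": [0, 0, -0.3], "grip": 1}
    - {"twist": [0, 0, 0], "xyz": [0, 0, -0.6], "grip": 1}
    - {"twist": [0, 0, 0], "xyz": [0, 0, -0.9], "grip": 1}
    - {"twist": [0, 0, 0], "xyz": [0, 0, -1.0], "grip": 1}

```text
clock: 14.6
position: [0.409, 0.1418, 0.0631]
ee_rot: [0.145, 3.137, 0.002]
force: [-0.4, 0.3, -2.7]
width: 0.145
```

Run:
```python
from h import *
s,r=st();p=np.array(s['position'])
o=np.array([.6706,-.166]);a=np.radians(-5.3);Rz=np.array([[np.cos(a),-np.sin(a)],[np.sin(a),np.cos(a)]])
print('grip in scope',Rz.T@(p[:2]-o))
a=arm.get_image('scene');cv2.imwrite('pics/s7.png',a)
g=cv2.cvtColor(a,6)[225:280,285:340];m=(g<55).astype(np.uint8);n,l,S,c=cv2.connectedComponentsWithStats(m);
for i in range(1,n):
  if 100<S[i,4]<400:q=c[i]+[285,225];print(S[i],q,pt('scene',*q,.0215+.06))
e=p[:2]+Rz@[.155,0];print('expected disc',e,px('scene',[*e,.0815]))
cv2.imwrite('pics/crop7.png',cv2.convertScaleAbs(cv2.resize(a[190:290,270:400],None,fx=4,fy=4,interpolation=2),alpha=1.4))
```

```text
t 14.6 pos [0.409  0.1418 0.0631] w 0.1452704140757599 F [-0.3833  0.3063 -2.6702] 
R [[-0.9958, 0.0921, 0.0017], [0.0921, 0.9958, 0.0009], [-0.0016, 0.0011, -1.0]] q [-0.555   0.3339  0.1213  2.2028 -0.0699  0.6064  1.0957]
grip in scope [-0.2889  0.2823]
[ 16  18  17  15 200] [309.05 250.32] [0.563  0.1296 0.0815]
expected disc [0.5633 0.1275] [308.4938 249.747 ]
```

View pics/crop7.png

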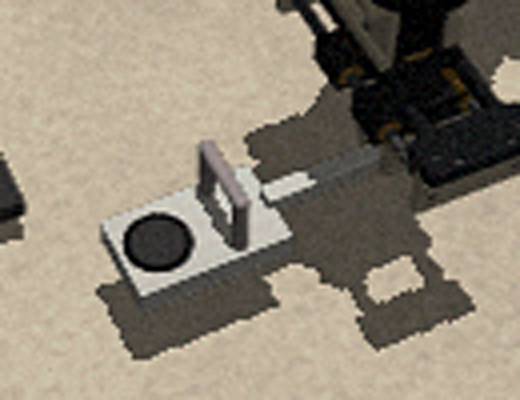

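The carrier is held level by the tail. The disc was seen at scene (309,250.3) and expected at (308.5,249.7), so there is no droop. Now sweeping sideways to the front of the stage.

Emit:
jog_arm:
  force: 60
  moves:
    - {"twist": [0, 0, 0], "xyz": [0, -0.3, 0], "grip": 1}
    - {"twist": [0, 0, 0], "xyz": [0, -0.9, 0], "grip": 1}
    - {"twist": [0, 0, 0], "xyz": [0, -1.5, 0], "grip": 1}
    - {"twist": [0, 0, 0], "xyz": [0, -2.1, 0], "grip": 1}
    - {"twist": [0, 0, 0], "xyz": [0, -2.7, 0], "grip": 1}

```text
clock: 15.28
position: [0.3922, -0.022, 0.0611]
ee_rot: [-0.146, -3.137, 0.001]
force: [0.8, -0.1, -2.2]
width: 0.146
```

Emit:
jog_arm:
  moves:
    - {"twist": [0, 0, 0], "xyz": [0, -0.6, 0], "grip": 1}
    - {"twist": [0, 0, 0], "xyz": [0, -1.2, 0], "grip": 1}
    - {"twist": [0, 0, 0], "xyz": [0, -1.6, 0], "grip": 1}
    - {"twist": [0, 0, 0], "xyz": [0, -1.83, 0], "grip": 1}
    - {"twist": [0, 0, 0], "xyz": [0, -1.83, 0], "grip": 1}

```text
clock: 15.9
position: [0.3828, -0.1298, 0.0614]
ee_rot: [-0.148, -3.137, 0.0]
force: [-0.1, 0.6, -3.0]
width: 0.142
```

```bash
cat >> h.py <<'E'
def scope(o=(.6706,-.166),yaw=-5.3):
    s,r=st();p=np.array(s['position']);a=np.radians(yaw);Rz=np.array([[np.cos(a),-np.sin(a)],[np.sin(a),np.cos(a)]])
    print('grip in scope',Rz.T@(p[:2]-o),'tool yaw',np.degrees(np.arctan2(-r[0,1],r[1,1])),'tilt',r[:2,2]);return p,Rz,np.array(o)
E
python3 - <<'E'
from h import *
p,Rz,o=scope()
for n in('scene','top'):cv2.imwrite(f'pics/{n}8.png',arm.get_image(n))
a=cv2.imread('pics/scene8.png');b=cv2.imread('pics/top8.png')
e=p[:2]+Rz@[.155,0];print(px('scene',[*e,p[2]+.0197]),px('top',[*e,p[2]+.0197]))
c=lambda i,x,y,w,h,k:cv2.convertScaleAbs(cv2.resize(i[y:y+h,x:x+w],None,fx=k,fy=k,interpolation=2),alpha=1.5)
cv2.imwrite('pics/crop8.png',np.hstack([c(a,170,110,130,160,3),c(b,350,110,130,160,3)]))
E
```

```text
t 15.9 pos [ 0.3828 -0.1298  0.0614] w 0.14166906134345197 F [-0.0581  0.582  -2.995 ] 
R [[-0.9956, 0.094, -0.0008], [0.094, 0.9956, -0.0], [0.0008, -0.0001, -1.0]] q [ 0.0449  0.3022  0.1825  2.2693 -0.0987  0.5779  1.7788]
grip in scope [-0.2899  0.0094] tool yaw -5.390923993697226 tilt [-0.0008 -0.    ]
[266.7543 175.3277] [444.1649 215.9494]
```

View pics/crop8.png

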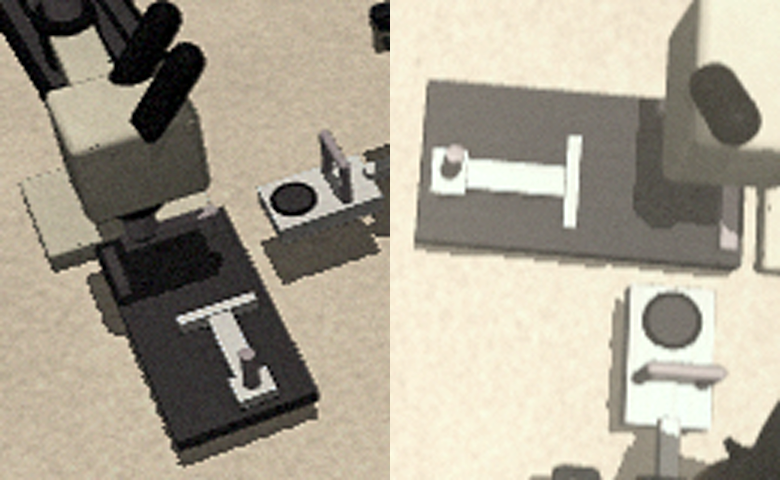

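The top view shows the plate in front of the stage, corners at about (430,205), (458,205.7), (456.7,253) and (429.3,252.3). The fence face is at (460.7,191.7) to (461.7,172.7). Comparing them in the same camera.

Run:
```python
from h import *
p,Rz,o=scope()
L=lambda u,v,z:Rz.T@(pt('top',u,v,z)[:2]-o)
b=cv2.imread('pics/top8.png');g=cv2.cvtColor(b,6)
for u,v in((430,205),(458,205.7),(456.7,253.3),(429.3,252.3)):print('plate',L(u,v,.0796))
for u,v in((460.7,191.7),(461.7,172.7)):print('fence',L(u,v,.052))
print('jaw',L(543.3/1-0,0,0) if 0 else [L(350+(580-390)/3,110+136/3,.055),L(350+(576-390)/3,110+227/3,.055)])
print('stage L corners',L(350+(428-390)/3,110+81/3,.04),L(350+(416-390)/3,110+245/3,.04),L(350+(738-390)/3,110+268/3,.04))
m=(g[195:230,425:462]<95).astype(np.uint8);n,l,S,c=cv2.connectedComponentsWithStats(m)
for i in range(1,n):
  if S[i,4]>100:print('disc',S[i],c[i]+[425,195],L(*(c[i]+[425,195]),.0811),'exp',Rz.T@(p[:2]-o)+[.155,0])
for v in(180,185,190):print(v,g[v,452:470])
```

```text
t 16.0 pos [ 0.3833 -0.1284  0.0615] w 0.15149496856707131 F [ 0.4002  0.1315 -1.5182] 
R [[-0.9958, 0.0915, -0.0006], [0.0915, 0.9958, 0.0004], [0.0006, 0.0004, -1.0]] q [ 0.0426  0.3019  0.1813  2.2693 -0.0988  0.578   1.778 ]
grip in scope [-0.2896  0.0109] tool yaw -5.248117359213698 tilt [-0.0006  0.0004]
plate [-0.1137  0.0399]
plate [-0.11  -0.019]
plate [-0.2111 -0.0206]
plate [-0.214   0.0361]
fence [-0.0719 -0.0313]
fence [-0.0289 -0.0317]
jaw [array([0.0002, 0.0767]), array([-0.0685,  0.0757])]
stage L corners [0.0382 0.1899] [-0.0883  0.1894] [-0.0848 -0.047 ]
disc [  0   0  37   7 176] [445.2159 197.    ] [-0.094   0.0091] exp [-0.1346  0.0109]
disc [  9  13  20  18 292] [443.5548 216.4555] [-0.1361  0.0106] exp [-0.1346  0.0109]
180 [ 56  57  58  55  55  56  59  63  67  82  84  84  84  87  61  65 154 157]
185 [ 68  70  69  67  68  67  70  69 101 118  85  84  84  85  57  70 157 157]
190 [ 75  73  74  76  74  75  72  70 122 140 138 138 138 122  81 116 158 158]
```

Emit:
jog_arm:
  moves:
    - {"twist": [0, 0, 0], "xyz": [-0.3, -0.1, 0.1], "grip": 1}
    - {"twist": [0, 0, 0], "xyz": [-0.7, -0.12, 0.19], "grip": 1}
    - {"twist": [0, 0, 0], "xyz": [-1.1, -0.12, 0.19], "grip": 1}
    - {"twist": [0, 0, 0], "xyz": [-1.5, -0.12, 0.19], "grip": 1}
    - {"twist": [0, 0, 0], "xyz": [-1.8, -0.12, 0.19], "grip": 1}

```text
clock: 16.62
position: [0.4928, -0.1455, 0.0498]
ee_rot: [0.141, 3.138, 0.0]
force: [-0.4, 0.2, -1.7]
width: 0.143
```

Emit:
jog_arm:
  moves:
    - {"twist": [0, 0, 0], "xyz": [-0.2, 0, 0], "grip": 1}
    - {"twist": [0, 0, 0], "xyz": [-0.32, 0, 0], "grip": 1}
    - {"twist": [0, 0, 0], "xyz": [-0.32, 0, 0], "grip": 1}

```text
clock: 17.0
position: [0.5097, -0.1478, 0.0501]
ee_rot: [-0.144, -3.138, -0.0]
force: [0.1, 0.0, -1.6]
width: 0.142
```

Run:
```python
from h import *
scope()
```

```text
t 17.0 pos [ 0.5097 -0.1478  0.0501] w 0.14212841892536737 F [ 0.0681  0.0399 -1.576 ] 
R [[-0.9958, 0.0915, -0.0002], [0.0915, 0.9958, 0.0001], [0.0002, 0.0, -1.0]] q [ 0.0505  0.482   0.1768  1.9877 -0.1297  0.6826  1.7875]
grip in scope [-0.1619  0.0033] tool yaw -5.251550230388997 tilt [-0.0002  0.0001]
```

Emit:
jog_arm:
  moves:
    - {"twist": [0, 0, 0], "xyz": [0, 0, 0.05], "grip": 1}
    - {"twist": [0, 0, 0], "xyz": [0, 0, 0.1], "grip": 1}
    - {"twist": [0, 0, 0], "xyz": [0, 0, 0.12], "grip": 1}
    - {"twist": [0, 0, 0], "xyz": [0, 0, 0.12], "grip": 1}

```text
clock: 17.5
position: [0.5094, -0.1479, 0.0431]
ee_rot: [-0.145, -3.138, -0.0]
force: [-0.9, -0.7, -0.9]
width: 0.146
```

Emit:
jog_arm:
  moves:
    - {"twist": [0, 0, 0], "xyz": [0, 0, 0.02], "grip": 1}
    - {"twist": [0, 0, 0], "xyz": [0, 0, 0.02], "grip": 1}

```text
clock: 17.75
position: [0.5096, -0.1479, 0.042]
ee_rot: [0.144, 3.138, -0.0]
force: [-0.5, 0.0, -0.8]
width: 0.144
```

Emit:
jog_arm:
  moves:
    - {"twist": [0, 0, 0], "xyz": [-0.03, 0, 0], "grip": 1}
    - {"twist": [0, 0, 0], "xyz": [-0.06, 0, 0], "grip": 1}
    - {"twist": [0, 0, 0], "xyz": [-0.06, 0, 0], "grip": 1}

```text
clock: 18.12
position: [0.5136, -0.1483, 0.042]
ee_rot: [0.144, 3.138, -0.0]
force: [-1.2, 0.2, 0.3]
width: 0.147
```

Emit:
jog_arm:
  moves:
    - {"twist": [0, 0, 0], "xyz": [-0.03, 0, 0.01], "grip": 1}
    - {"twist": [0, 0, 0], "xyz": [-0.03, 0, 0.01], "grip": 1}

```text
clock: 18.38
position: [0.5148, -0.1484, 0.0414]
ee_rot: [-0.145, -3.138, -0.0]
force: [-2.9, 0.6, 2.6]
width: 0.142
```

Emit:
jog_arm:
  moves:
    - {"twist": [0, 0, 0], "xyz": [-0.03, 0, 0], "grip": 1}
    - {"twist": [0, 0, 0], "xyz": [-0.03, 0, 0], "grip": 1}

```text
clock: 18.62
position: [0.5168, -0.1486, 0.0413]
ee_rot: [0.145, 3.138, 0.0]
force: [-3.0, 1.4, 2.8]
width: 0.145
```

Emit:
jog_arm:
  moves:
    - {"twist": [0, 0, 0], "xyz": [-0.03, 0, 0], "grip": 1}
    - {"twist": [0, 0, 0], "xyz": [-0.03, 0, 0], "grip": 1}

```text
clock: 18.88
position: [0.5185, -0.1487, 0.0413]
ee_rot: [-0.145, -3.138, -0.0]
force: [-3.3, -0.4, 2.7]
width: 0.141
```

Emit:
jog_arm:
  moves:
    - {"twist": [0, 0, 0], "xyz": [-0.03, 0, 0], "grip": 1}
    - {"twist": [0, 0, 0], "xyz": [-0.03, 0, 0], "grip": 1}

```text
clock: 19.12
position: [0.5184, -0.1487, 0.041]
ee_rot: [-0.145, -3.135, -0.001]
force: [-8.3, 2.4, 6.6]
width: 0.144
```

Emit:
jog_arm:
  moves:
    - {"twist": [0, 0, 0], "xyz": [0.02, -0.03, 0], "grip": 1}
    - {"twist": [0, 0, 0], "xyz": [0.02, -0.06, 0], "grip": 1}
    - {"twist": [0, 0, 0], "xyz": [0.02, -0.06, 0], "grip": 1}

```text
clock: 19.5
position: [0.518, -0.1507, 0.041]
ee_rot: [-0.142, -3.136, -0.003]
force: [-5.3, 4.8, 4.4]
width: 0.146
```

Emit:
jog_arm:
  moves:
    - {"twist": [0, 0, 0], "xyz": [0, -0.02, 0], "grip": 1}
    - {"twist": [0, 0, 0], "xyz": [0, -0.02, 0], "grip": 1}

```text
clock: 19.75
position: [0.5179, -0.1509, 0.041]
ee_rot: [-0.141, -3.136, -0.004]
force: [-5.1, 8.2, 4.3]
width: 0.145
```

Contact with both the back stop and the fence. Relaxing slightly and letting go.

Emit:
jog_arm:
  moves:
    - {"twist": [0, 0, 0], "xyz": [0, 0.02, -0.01], "grip": 1}
    - {"twist": [0, 0, 0], "xyz": [0, 0.02, -0.01], "grip": 0.6}
    - {"twist": [0, 0, 0], "xyz": [0, 0.02, -0.01], "grip": 0.2}
    - {"twist": [0, 0, 0], "xyz": [0, 0.02, -0.01], "grip": 0.2}
    - {"twist": [0, 0, 0], "xyz": [0, 0.02, -0.01], "grip": 0.2}

```text
clock: 20.38
position: [0.519, -0.1526, 0.042]
ee_rot: [0.145, 3.138, -0.0]
force: [0.4, -0.3, 0.1]
width: 0.39
```

Emit:
jog_arm:
  moves:
    - {"twist": [0, 0, 0], "xyz": [0, 0, -0.3], "grip": 0.2}
    - {"twist": [0, 0, 0], "xyz": [0, 0, -0.8], "grip": 0.2}
    - {"twist": [0, 0, 0], "xyz": [0.3, 0, -1.2], "grip": 0.2}
    - {"twist": [0, 0, 0], "xyz": [0.8, 0.3, -1.5], "grip": 0.2}
    - {"twist": [0, 0, 0], "xyz": [1.3, 0.8, -1.6], "grip": 0.2}

```text
clock: 21.0
position: [0.4455, -0.0978, 0.139]
ee_rot: [0.148, 3.136, -0.001]
force: [0.7, 1.6, 0.4]
width: 0.404
```

Run:
```python
from h import *
p,Rz,o=scope()
for n in('scene','top'):cv2.imwrite(f'pics/{n}9.png',arm.get_image(n))
a=cv2.imread('pics/scene9.png');b=cv2.imread('pics/top9.png')
c=lambda i,x,y,w,h,k:cv2.convertScaleAbs(cv2.resize(i[y:y+h,x:x+w],None,fx=k,fy=k,interpolation=2),alpha=1.5)
cv2.imwrite('pics/crop9.png',np.hstack([c(a,170,110,130,160,3),c(b,350,110,130,160,3)]))
```

```text
t 21.0 pos [ 0.4455 -0.0978  0.139 ] w 0.404242918470525 F [0.7037 1.6142 0.385 ] 
R [[-0.9956, 0.0941, 0.0023], [0.0941, 0.9956, -0.0005], [-0.0024, -0.0002, -1.0]] q [-0.0627  0.2435  0.1943  2.0763 -0.0632  0.8248  1.6455]
grip in scope [-0.2304  0.0471] tool yaw -5.399707281229791 tilt [ 0.0023 -0.0005]
```

View pics/crop9.png

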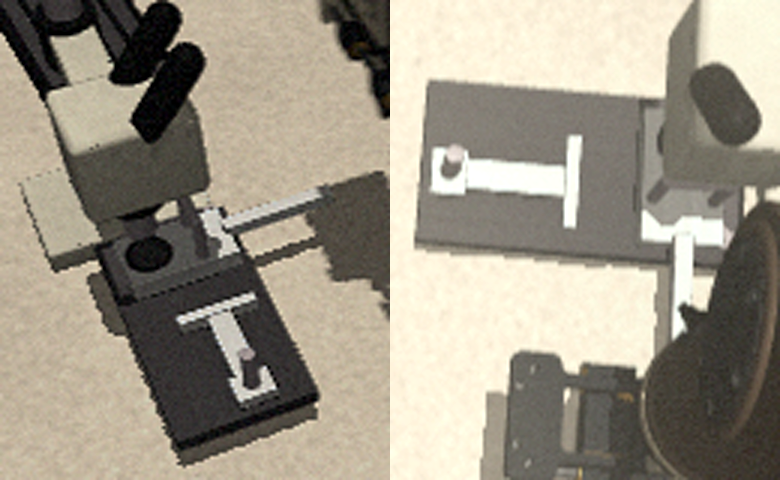

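The carrier lies on the stage: disc at scene (220,194) under the lens, plate at the fence side, jaw still open. Next is the jaw knob, gripped with the fingers opening along the stand's x so the gripper body clears the head.

Run:
```python
from h import *
p,Rz,o=scope()
k=o+Rz@[-.035,.1705];print('knob',k, 'vision',[pt('top',350+(454-390)/3,110+150/3,.095)])
delta([*k,.14],down(np.radians(-5.3)))
```

```text
t 21.1 pos [ 0.4432 -0.0946  0.1384] w 0.40001424406707814 F [ 1.5764 -0.4823  1.2006] 
R [[-0.996, 0.0891, -0.0007], [0.0891, 0.996, 0.0017], [0.0008, 0.0016, -1.0]] q [-0.0653  0.2418  0.1911  2.0803 -0.0641  0.8256  1.6456]
grip in scope [-0.233   0.0501] tool yaw -5.109591016921853 tilt [-0.0007  0.0017]
knob [0.6515 0.007 ] vision [array([0.6552, 0.0076, 0.095 ])]
t 21.1 pos [ 0.4432 -0.0946  0.1384] w 0.40001424406707814 F [ 1.5764 -0.4823  1.2006] 
R [[-0.996, 0.0891, -0.0007], [0.0891, 0.996, 0.0017], [0.0008, 0.0016, -1.0]] q [-0.0653  0.2418  0.1911  2.0803 -0.0641  0.8256  1.6456]
xyz [-3.3067  1.9953 -0.0259]
twist [ 0.0037 -0.0111  9.019 ]
```

Emit:
jog_arm:
  moves:
    - {"twist": [0, 0, 1], "xyz": [-0.2, 0.6, -0.1], "grip": 0}
    - {"twist": [0, 0, 2], "xyz": [-0.5, 1.2, -0.1], "grip": 0}
    - {"twist": [0, 0, 3], "xyz": [-1, 1.7, -0.1], "grip": 0}
    - {"twist": [0, 0, 4], "xyz": [-1.6, 2.0, -0.1], "grip": 0}
    - {"twist": [0, 0, 5], "xyz": [-2.2, 2.0, -0.1], "grip": 0}

```text
clock: 21.72
position: [0.5897, 0.012, 0.1437]
ee_rot: [1.461, 2.781, 0.001]
force: [0.0, -0.2, -0.3]
width: 0.496
```

Run:
```python
from h import *
delta([.6525,.007,.14],down(np.radians(-5.3)))
```

```text
t 21.725 pos [0.5897 0.012  0.1437] w 0.4958461946208309 F [ 0.0015 -0.2417 -0.2906] 
R [[-0.5677, 0.8232, 0.0004], [0.8232, 0.5677, 0.0006], [0.0003, 0.0007, -1.0]] q [-0.3457  0.4499  0.3308  1.7663 -0.1748  0.9537  0.6598]
xyz [-0.6626  0.8147  0.0619]
twist [ 0.0032 -0.003   3.9891]
```

Emit:
jog_arm:
  moves:
    - {"twist": [0, 0, 1], "xyz": [-0.2, 0.25, 0], "grip": 0}
    - {"twist": [0, 0, 2], "xyz": [-0.4, 0.5, 0], "grip": 0}
    - {"twist": [0, 0, 3], "xyz": [-0.6, 0.75, 0], "grip": 0}
    - {"twist": [0, 0, 4], "xyz": [-0.66, 0.81, 0], "grip": 0}
    - {"twist": [0, 0, 4], "xyz": [-0.66, 0.81, 0], "grip": 0}

```text
clock: 22.35
position: [0.651, 0.0047, 0.1434]
ee_rot: [2.32, 2.118, -0.001]
force: [-0.2, 0.1, -0.8]
width: 0.501
```

Run:
```python
from h import *
delta([.6525,.007,.066],down(np.radians(-5.3)))
a=arm.get_image('scene');cv2.imwrite('pics/scene10.png',a)
print(px('scene',[.6525,.007,.095]),px('scene',[.6525,.007,.129]))
cv2.imwrite('pics/crop10.png',cv2.convertScaleAbs(cv2.resize(a[150:270,180:320],None,fx=4,fy=4,interpolation=2),alpha=1.6))
```

```text
t 22.35 pos [0.651  0.0047 0.1434] w 0.500566725031945 F [-0.1617  0.0894 -0.7752] 
R [[0.0908, 0.9959, -0.0002], [0.9959, -0.0908, -0.0011], [-0.0011, -0.0001, -1.0]] q [-0.4171  0.5687  0.5081  1.6163 -0.3079  1.0376  0.091 ]
xyz [0.0415 0.0225 1.2892]
twist [-0.0008  0.0062  0.0091]
[251.5923 226.7593] [249.9375 217.7754]
```

View pics/crop10.png

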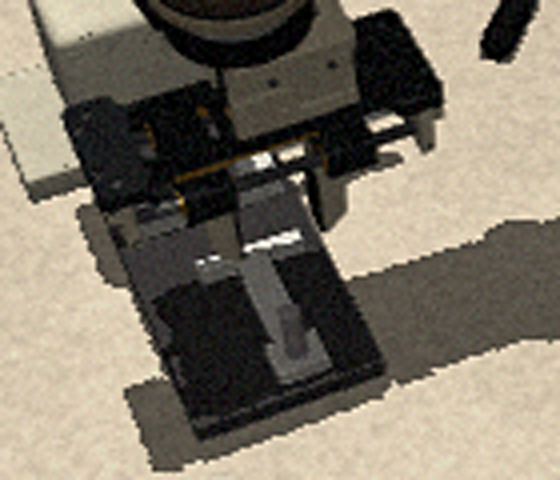

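The knob top is at scene (253.8,227.5), close to the expected (251.6,226.8). The fingers straddle it along the stand's x. Going down and gripping.

Emit:
jog_arm:
  moves:
    - {"twist": [0, 0, 0], "xyz": [0.03, 0.02, 0.5], "grip": 0}
    - {"twist": [0, 0, 0], "xyz": [0.03, 0.02, 0.9], "grip": 0}
    - {"twist": [0, 0, 0], "xyz": [0.03, 0.02, 1.2], "grip": 0}
    - {"twist": [0, 0, 0], "xyz": [0.03, 0.02, 1.3], "grip": 0}
    - {"twist": [0, 0, 0], "xyz": [0.03, 0.02, 1.3], "grip": 0}

```text
clock: 23.02
position: [0.6519, 0.0066, 0.0661]
ee_rot: [2.321, 2.118, 0.0]
force: [1.2, -0.3, -0.7]
width: 0.5
```

Emit:
jog_arm:
  force: 40
  moves:
    - {"twist": [0, 0, 0], "xyz": [0, 0, 0], "grip": 1}
    - {"twist": [0, 0, 0], "xyz": [0, 0, 0], "grip": 1}
    - {"twist": [0, 0, 0], "xyz": [0, 0, 0], "grip": 1}
    - {"twist": [0, 0, 0], "xyz": [0, 0, 0], "grip": 1}
    - {"twist": [0, 0, 0], "xyz": [0, 0, 0], "grip": 1}

```text
clock: 23.65
position: [0.6538, 0.0067, 0.0664]
ee_rot: [2.319, 2.115, 0.004]
force: [6.9, -0.1, -2.9]
width: 0.138
```

Emit:
jog_arm:
  moves:
    - {"twist": [0, 0, 0], "xyz": [-0.1, 0.03, 0], "grip": 1}
    - {"twist": [0, 0, 0], "xyz": [-0.25, 0.03, 0], "grip": 1}
    - {"twist": [0, 0, 0], "xyz": [-0.45, 0.03, 0], "grip": 1}
    - {"twist": [0, 0, 0], "xyz": [-0.6, 0.03, 0], "grip": 1}
    - {"twist": [0, 0, 0], "xyz": [-0.65, 0.03, 0], "grip": 1}

```text
clock: 24.28
position: [0.6501, -0.0337, 0.0662]
ee_rot: [2.322, 2.115, 0.0]
force: [0.1, 2.1, 6.0]
width: 0.138
```

Emit:
jog_arm:
  moves:
    - {"twist": [0, 0, 0], "xyz": [-0.04, 0, 0], "grip": 1}
    - {"twist": [0, 0, 0], "xyz": [-0.07, 0, 0], "grip": 1}
    - {"twist": [0, 0, 0], "xyz": [-0.07, 0, 0], "grip": 1}

```text
clock: 24.65
position: [0.6498, -0.037, 0.0662]
ee_rot: [2.321, 2.116, 0.0]
force: [0.3, 1.3, 6.2]
width: 0.138
```

Emit:
jog_arm:
  moves:
    - {"twist": [0, 0, 0], "xyz": [-0.04, 0, 0], "grip": 1}
    - {"twist": [0, 0, 0], "xyz": [-0.04, 0, 0], "grip": 1}

```text
clock: 24.9
position: [0.6496, -0.0387, 0.0662]
ee_rot: [-2.321, -2.117, -0.001]
force: [0.4, 2.8, 7.0]
width: 0.135
```

Emit:
jog_arm:
  moves:
    - {"twist": [0, 0, 0], "xyz": [-0.04, 0, 0], "grip": 1}
    - {"twist": [0, 0, 0], "xyz": [-0.04, 0, 0], "grip": 1}

```text
clock: 25.15
position: [0.6497, -0.0387, 0.0662]
ee_rot: [-2.318, -2.118, -0.004]
force: [0.3, 7.9, 6.6]
width: 0.137
```

Emit:
jog_arm:
  moves:
    - {"twist": [0, 0, 0], "xyz": [-0.03, 0, 0], "grip": 1}
    - {"twist": [0, 0, 0], "xyz": [-0.03, 0, 0], "grip": 1}

```text
clock: 25.4
position: [0.6497, -0.0387, 0.0662]
ee_rot: [-2.316, -2.118, -0.006]
force: [-0.0, 12.5, 8.6]
width: 0.137
```

Emit:
jog_arm:
  moves:
    - {"twist": [0, 0, 0], "xyz": [-0.04, 0, 0], "grip": 1}
    - {"twist": [0, 0, 0], "xyz": [-0.04, 0, 0], "grip": 1}

```text
clock: 25.65
position: [0.6497, -0.0387, 0.0662]
ee_rot: [-2.313, -2.119, -0.008]
force: [0.9, 17.0, 9.0]
width: 0.138
```

Emit:
jog_arm:
  moves:
    - {"twist": [0, 0, 0], "xyz": [0.06, 0, 0], "grip": 1}
    - {"twist": [0, 0, 0], "xyz": [0.08, 0, 0], "grip": 0.6}
    - {"twist": [0, 0, 0], "xyz": [0.08, 0, 0], "grip": 0.2}
    - {"twist": [0, 0, 0], "xyz": [0.08, 0, 0], "grip": 0}
    - {"twist": [0, 0, 0], "xyz": [0.08, 0, 0], "grip": 0}

```text
clock: 26.28
position: [0.649, -0.0411, 0.0657]
ee_rot: [-2.322, -2.116, 0.001]
force: [0.3, 0.5, 0.2]
width: 0.47
```

Emit:
jog_arm:
  moves:
    - {"twist": [0, 0, 0], "xyz": [0, 0, -0.3], "grip": 0}
    - {"twist": [0, 0, 0], "xyz": [0, 0, -0.8], "grip": 0}
    - {"twist": [0, 0, 0], "xyz": [0.2, 0, -1.3], "grip": 0}
    - {"twist": [0, 0, 0], "xyz": [0.8, -0.2, -1.6], "grip": 0}
    - {"twist": [0, 0, 0], "xyz": [1.6, -1, -1.6], "grip": 0}

```text
clock: 26.9
position: [0.6043, 0.0562, 0.1649]
ee_rot: [2.321, 2.111, 0.007]
force: [0.2, 1.1, -0.2]
width: 0.503
```

Emit:
jog_arm:
  moves:
    - {"twist": [0, 0, 0], "xyz": [1, -0.6, 0], "grip": 0}
    - {"twist": [0, 0, 0], "xyz": [2, -1.2, 0], "grip": 0}
    - {"twist": [0, 0, 0], "xyz": [2.6, -1.6, 0], "grip": 0}
    - {"twist": [0, 0, 0], "xyz": [2.6, -1.6, 0], "grip": 0}

```text
clock: 27.4
position: [0.518, 0.2264, 0.1628]
ee_rot: [-2.31, -2.125, -0.002]
force: [0.4, -0.9, -0.2]
width: 0.501
```

Run:
```python
from h import *
scope()
for n in('scene','top'):cv2.imwrite(f'pics/{n}11.png',arm.get_image(n))
a=cv2.imread('pics/scene11.png');b=cv2.imread('pics/top11.png')
c=lambda i,x,y,w,h,k:cv2.convertScaleAbs(cv2.resize(i[y:y+h,x:x+w],None,fx=k,fy=k,interpolation=2),alpha=1.6)
l=c(a,180,120,130,150,3);l[:2]=0
cv2.imwrite('pics/crop11.png',np.hstack([l,c(b,350,110,130,150,3)]))
t=cv2.imread('pics/top0.png');d=cv2.absdiff(t,b).max(2)
for nm,(x,y,w,h) in dict(jar=(318,115,26,35),dish=(250,122,44,42),driver=(458,278,62,66)).items():print(nm,np.percentile(d[y:y+h,x:x+w],99))
```

```text
t 27.4 pos [0.518  0.2264 0.1628] w 0.5007285792465028 F [ 0.3657 -0.9254 -0.1708] 
R [[0.0832, 0.9965, -0.0008], [0.9965, -0.0832, 0.0028], [0.0027, -0.001, -1.0]] q [-0.8698  0.4071  0.5015  1.8148 -0.2351  0.9779 -0.3537]
grip in scope [-0.1882  0.3766] tool yaw -94.770547987237 tilt [-0.0008  0.0028]
jar 36.0
dish 96.0
driver 37.0
```

The viewer has reached its limit, so I'm doing the last checks numerically.

Run:
```python
from h import *
p,Rz,o=scope()
L=lambda u,v,z:Rz.T@(pt('top',u,v,z)[:2]-o)
b=cv2.imread('pics/top11.png');g=cv2.cvtColor(b,6).astype(int);s=cv2.imread('pics/scene11.png')
# tail: bright bar columns below the stage (z .068)
for v in(202,210,218,226,234):print(v,g[v,428:462].tolist())
# row profile across jaw/plate/fence
for v in(178,186):print(v,g[v,360:470].tolist())
# disc expected in scene
e=o+Rz@[0,0];q=px('scene',[*e,.0615]);print('disc exp',q)
sg=cv2.cvtColor(s,6);m=(sg[175:215,195:245]<28).astype(np.uint8);n,l,S,c=cv2.connectedComponentsWithStats(m)
for i in range(1,n):
  if S[i,4]>60:print(S[i],c[i]+[195,175])
# bystanders, both views: best shift by template match
for n0,nm,(x,y,w,h) in(('top','jar',(318,115,26,35)),('top','driver',(458,278,62,66)),('top','dish',(250,122,44,42)),('scene','jar',(222,265,28,34)),('scene','dish',(246,308,48,44)),('scene','driver',(296,126,30,44))):
    A=cv2.imread(f'pics/{n0}0.png');B=cv2.imread(f'pics/{n0}11.png')
    r=cv2.matchTemplate(B[y-8:y+h+8,x-8:x+w+8],A[y:y+h,x:x+w],cv2.TM_CCOEFF_NORMED);_,k,_,loc=cv2.minMaxLoc(r);print(n0,nm,round(k,3),np.array(loc)-8)
```

```text
t 27.5 pos [0.5207 0.221  0.163 ] w 0.5024948528396396 F [ 0.5733 -0.7046 -0.5752] 
R [[0.0904, 0.9959, 0.0012], [0.9959, -0.0904, 0.0005], [0.0006, 0.0011, -1.0]] q [-0.8644  0.4075  0.5063  1.8148 -0.234   0.9774 -0.3518]
grip in scope [-0.185   0.3715] tool yaw -95.18456691493688 tilt [0.0012 0.0005]
202 [177, 177, 179, 181, 180, 181, 178, 181, 181, 181, 178, 115, 117, 117, 109, 94, 133, 186, 186, 186, 187, 185, 174, 156, 158, 157, 157, 154, 157, 158, 159, 156, 155, 155]
210 [178, 179, 175, 179, 182, 180, 181, 179, 179, 177, 116, 114, 115, 115, 105, 99, 173, 187, 187, 186, 186, 185, 149, 176, 176, 176, 177, 179, 177, 177, 177, 179, 176, 178]
218 [180, 178, 178, 179, 181, 179, 181, 179, 180, 178, 115, 113, 116, 115, 97, 101, 185, 188, 186, 185, 186, 183, 182, 182, 178, 180, 179, 176, 177, 180, 179, 178, 178, 176]
226 [181, 180, 180, 179, 179, 179, 178, 178, 179, 118, 119, 118, 120, 117, 96, 160, 190, 188, 188, 187, 186, 170, 180, 181, 180, 178, 179, 179, 180, 179, 180, 178, 179, 182]
234 [178, 182, 182, 183, 181, 182, 180, 179, 178, 116, 117, 115, 113, 102, 102, 167, 188, 189, 188,
[... 577 characters left out ...]
, 97, 97, 98, 97, 96, 97, 97, 95, 95, 93, 94, 94, 94, 98, 97, 96, 95, 96, 96, 92, 96, 94, 90, 94, 94, 95, 95, 95, 94, 96, 94, 96, 93, 95, 94, 94, 95, 92, 96, 93, 93, 90, 91, 92, 89, 92, 92, 92, 92, 89, 90, 90, 89, 94, 91, 90, 91, 93, 90, 92, 90, 93, 85, 112, 186, 187, 184, 183, 109, 185, 186, 184, 188, 185, 186, 185, 186, 187, 186, 185, 185, 187, 187, 186, 184, 186, 187, 187, 186, 185, 185, 186, 187, 187, 186, 186, 150, 137, 100, 98, 98, 68, 87, 177, 178]
disc exp [218.7901 193.4717]
[ 17  13  16  12 144] [219.1111 193.9167]
[ 6 15 15 22 66] [207.2121 202.0909]
top jar 0.997 [0 0]
top driver 0.998 [0 0]
top dish 0.16 [0 0]
scene jar 0.994 [0 0]
scene dish 0.982 [0 0]
scene driver 0.996 [0 0]
```

```bash
python3 -c "
from h import *
p,Rz,o=scope()
for u,v in((444.4,202),(443.0,234),(450.6,202),(449.0,234)):print(Rz.T@(pt('top',u,v,.068)[:2]-o))
print(arm.sign_off())"
```

```text
t 27.5 pos [0.5207 0.221  0.163 ] w 0.5024948528396396 F [ 0.5733 -0.7046 -0.5752] 
R [[0.0904, 0.9959, 0.0012], [0.9959, -0.0904, 0.0005], [0.0006, 0.0011, -1.0]] q [-0.8644  0.4075  0.5063  1.8148 -0.234   0.9774 -0.3518]
grip in scope [-0.185   0.3715] tool yaw -95.18456691493688 tilt [0.0012 0.0005]
[-0.1018  0.007 ]
[-0.1711  0.0067]
[-0.1006 -0.0061]
[-0.17   -0.0059]
the job is handed in; nothing more can be done
None
```

The job is done and handed in at 27.5 s. The carrier was lifted from the case by its arch, stood on the bench and released. It was then carried in by the tail, laid on the stage against the back stop and fence, and released again. The jaw was pushed shut until it stalled on the plate at about 17 N, and the arm then backed clear.

**Final checks:**
- **Sample disc:** it sits within 0.6 px of its expected place under the lens.
- **Alignment:** the tail runs parallel to the stand's x axis and centred at y ≈ 0.5 mm, so the plate is square.
- **Jaw:** its face meets the plate edge, with about 1 px between them in the top view.
- **Jar and screwdriver:** unmoved in both views.
- **Dish:** unmoved in the scene view (match 0.98). The top-view match failed (0.16), probably because the arm blocks the view there, so only one camera confirms it.

**What went wrong or disagreed:**
- **First grasp:** the first try at the arch closed on nothing. The fingertips stood about 10 mm or more higher than the stated tool length, so every later grasp was made lower.
- **Last close-up:** the final picture was refused by the 12-picture limit, so the clamped state was checked only by pixel measurements.

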